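# Open the dust slide, key the arbor into the drive hub and hold it home

### The arm

A 6-joint arm with a two-finger parallel gripper is mounted at the origin on the work surface. World frame = base frame: x ahead of the robot, y to its left, z up, the work surface at z = 0. Lengths are in m, angles in rad, forces in N, time in s.
With the tool pointing down it reaches from about 0.35 to 0.85 m from the base axis. Payload 8.1 kg.
Tool frame: the origin (TCP) lies at the very end of the fingers, on their centre line; the grasp point (between the pads) lies 19 mm behind it (manip.grip_point_offset is the distance from the TCP to the grasp point, in m); z points along the fingers, y is the direction in which the jaws open and shut (so a half turn about z gives the same grasp; the last joint's range is limited). The gripper opens to 85 mm and grips with 20 to 120 N. Pads are 22 mm wide; open, the fingers measure 114 mm over their backs; the gripper's body (76 mm by 85 mm) begins 54 mm behind the grasp point. The pads swing forward as they close: fully open they stand 13 mm farther back than shut.
Start: joints at [-1.217, 0.13, 1.488, -0, 1.523, -0.085], TCP at [0.255, -0.543, 0.231] pointing down, gripper open.
Joint ranges: [-2.96, 2.96], [-0.89, 2.26], [0.02, 2.5], [-1.34, 4.48], [0, 2.73], [-2.66, 2.66]. Speed limits (rad/s): [2.39, 2.39, 2.79, 3.14, 3.14, 3.14].

### API

Orientations are given as a unit quaternion [x, y, z, w].
In Python, from bench import manip gives the robot as it stands. Calls block until the motion is done:
- manip.movep(position, orientation): joint-space move of the TCP to a pose.
- manip.move_l(position, frame=None, rate=0.15): straight line of the TCP; frame=None keeps the orientation; rate is the mean speed in m/s.
- manip.move_j(angles): joint-space move.
- manip.ungrasp() and manip.grasp(strength=None): open the fingers fully, or close them until they stop; strength is the grip in N (None keeps the last).
- manip.pause(seconds).
- manip.ik(position, orientation): joint angles nearest the present ones, or None.
- manip.get_state(): the state.
- manip.camera(name): name is "side" or "top" or "wrist"; returns the picture (400x640x3 uint8, red, green, blue); there is no depth.
- manip.calibration(name): a dict with "fx", "fy", "cx", "cy" (pixels), "dist_coeffs" ([k1, k2, p1, p2, k3] as OpenCV has them; the pictures are not rectified), "view" (4x4, takes a point from world to camera coordinates). Camera axes: x right, y down, z forward; pixel columns grow to the right and rows downward; lengths in m; the calibration is good to about 2 mm. A picture is of the moment at which its call begins: read the wrist's pose just before it. calibration takes no time and is no camera call; for the wrist camera it gives the pose at the moment of the call.
A pose or a line that the arm cannot do raises manip.MotionError and nothing moves.
- manip.close_job(): hands the job in, once; it reports no verdict.
The state is a dict: "t": time; "joint_pos": joint angles; "dq": joint speeds; "joint_torque": joint torques, N m; "tcp_pos": TCP position; "orientation": TCP orientation; "force": force on the tool from outside, world axes, zero at the start; "wrist_torque": the same for the moment, N m; "opening": finger opening in m.
Only numpy, scipy, OpenCV 4.12 (cv2) and the standard library are available. Lean on these libraries where they do the work, as an engineer would, in place of code of your own. Each camera call takes 0.05 s, during which the arm holds its last target.

### The job

Slide the black grip on the bench drive unit all the way to its end stop, so that the dust plate uncovers the hub. Then take the keyed arbor (the one with the tall square shank and the yellow mark) from the wooden rack and push it shaft down into the hub, turning it until its key slips into the keyway, and keep pushing against the ejector spring until its flange sits fully home on the hub. Finish while still holding it pressed home, so that I can tighten the clamp screw, and leave the other tools and parts where they are.

Things in the scene. Friction and masses are not known exactly. Their poses are not given: they have to be found in the camera images.
- unit: Bench drive unit, fixed: base 120 x 230 mm, grey housing, green motor on its +x side, round steel hub (60 mm) between two side walls. Origin on the table, +z up; the dust plate slides along its +y; heading varies 0.3 rad either way. Hub axis at (0, -50) mm. Rails at x = +-49 mm and the end-stop bar at its +y end reach 84 mm above the table. The hub does not turn.
- hub_mouth (a point): Centre of the hub's top face, 75 mm above the table; axes as the unit. Bore 22 mm across with one full-depth keyway, 11 mm wide, out to 17 mm from the axis. The keyway's heading is NOT given: anywhere within 0.4 rad of the unit's +x. A yellow stripe outward of it shows it once the plate is open; or feel: the tip enters 8 mm, the key lands on the hub face, turn until it drops.
- slide (a joint): Dust plate position (m): 0 = covering the hub, 0.08 = end stop, hub uncovered. Stiff (1.5 N friction), stays where it is left. Starts between 0 and 0.02. A 4 mm plate, underside 78 mm above the table; open, its edge is 40 mm from the hub axis.
- slide_grip (a point): Grip point on the black upright grip of the dust plate, 104 mm above the table; moves with the plate, axes as the unit. The grip block is 34 mm (unit x) by 14 mm (unit y), and stands from 82 to 118 mm above the table. When the plate is open it is 130 mm from the hub axis.
- ejector (a joint): Brass spring ejector in the bottom of the bore (m): 0 = up, its top 30 mm below the hub face; grows as it is pushed down, about 0.010 when the arbor is home. The spring pushes up with 6 N at 0 and 10 N at 0.010, so a released arbor is lifted out of its seat again.
- arbor: Keyed arbor, 0.2 to 0.4 kg, upright. Origin: centre of the lower tip, +z up, +x towards the key. Shaft 20 mm across, 40 mm long, 3 mm tip chamfer; brass key 8 mm wide, out to 15 mm from the axis, 8 to 34 mm above the tip. Dark flange 52 mm across, 40 to 48 mm above the tip. Hangs by its flange in one of the rack's three holes (varies), tip 8 mm above the table; yaw varies.
- arbor_flange (a point): Point on the arbor's axis at the flange's underside, 40 mm above the tip; meets hub_mouth when home. A yellow stripe on top of the flange lies above the key. Above the flange: square steel shank 26 x 26 mm to grip, sides along the arbor's x and y, from 48 to 93 mm above the tip.
- rack: Fixed wooden rack block 230 (x) x 74 (y) x 48 mm; origin at its underside centre; through holes 34 mm across at x = -72, 0 and +72 mm.
- mandrel: Bystander in the rack: round copper-coloured head 48 mm across, tops out 76 mm above the table. No key. Origin: its lower tip.
- adaptor: Bystander in the rack: blue round stepped head, tops out 70 mm above the table. No key. Origin: its lower tip.
- holesaw: Bystander: grey cup-shaped hole saw, 64 mm across, 45 mm tall. Origin: underside centre.
- ringcutter: Bystander: dark steel ring, 90 mm across, 22 mm tall. Origin: underside centre.
- wrench: Bystander: steel wrench lying flat, 190 mm long.
- oil: Bystander: amber oil bottle, 56 mm across, 150 mm tall. Origin: underside centre.
- screwdriver: Bystander: green-handled screwdriver lying flat, 200 mm long.
- pack: Bystander: grey battery pack 75 x 115 x 62 mm. Origin: underside centre.
Things that resemble listed ones, but are neither listed nor needed, are in the scene too. Leave any green look-alike of the arbor alone.

How it is judged:
On the way, in this order (a step that is already met when the one before it is completed fails the run):
1. the grip is slid to its end stop and the hub uncovered (value of joint slide above 0.076 m), for 0.2 s.
2. the arbor's key is in the keyway and the flange is home on the hub (value of joint slide above 0.074 m and z of arbor_flange in the frame of hub_mouth below 0.0025 m and horizontal distance between arbor_flange and hub_mouth below 0.004 m and angle between arbor's own z axis and vertical below 0.07 rad and value of joint ejector above 0.007 m), for 0.2 s.
At the end, for the whole second after the job is handed in: Dust plate within 6 mm of its stop; arbor upright (0.07 rad) in the hub, within 4 mm of its axis, flange within 2.5 mm of the hub face, ejector pushed down at least 7 mm, fingers still holding or pressing the arbor (over 2 N), through the second after the program ends (all of step 2 and contact force between the fingers and arbor above 2 N); the arm keeps its last pose, push and grip.
It fails at once if a bystander is disturbed (moved more than 40 mm) (distance of any of holesaw, ringcutter, wrench, oil, screwdriver, pack, mandrel, adaptor from where it was at the start of the episode above 0.04 m).
It also fails if it takes over 64 s, if anything falls off the work surface, if the arm or the gripper's body presses on something with over 40 N, if the wrist force passes 120 N, or if a joint passes its speed limit or range.

## Working session

There is one attempt and no reset: what is moved stays moved. The work goes in short steps, each a Python script; the robot and the scene stay as the last script left them, time stands still between calls to the robot, and variables do not carry over. Pictures are saved under pics/ and viewed, and the job is handed in when it is done.

```bash
mkdir -p pics; ls
python3 - <<'E'
from bench import manip
import cv2, numpy as np
for n in ("top","side","wrist"):
    c=manip.calibration(n); im=manip.camera(n)
    cv2.imwrite(f"pics/{n}0.png",im[:,:,::-1])
    print(n,{k:np.round(np.array(v),3).tolist() for k,v in c.items()})
s=manip.get_state(); print(s['t'],s['opening'],s['orientation'],manip.grip_point_offset)
E
```

```text
pics
top {'fx': 403.327, 'fy': 403.327, 'cx': 317.918, 'cy': 199.748, 'dist_coeffs': [0.021, 0.0, 0.0, 0.0, 0.0], 'view': [[-0.005, -1.0, 0.017, 0.004], [-0.998, 0.004, -0.056, 0.58], [0.056, -0.017, -0.998, 1.383], [0.0, 0.0, 0.0, 1.0]]}
side {'fx': 459.392, 'fy': 459.392, 'cx': 317.786, 'cy': 203.332, 'dist_coeffs': [0.034, 0.0, 0.0, 0.0, 0.0], 'view': [[-0.937, -0.349, -0.022, 0.543], [-0.172, 0.514, -0.84, 0.17], [0.305, -0.783, -0.542, 1.176], [0.0, 0.0, 0.0, 1.0]]}
wrist {'fx': 306.908, 'fy': 306.908, 'cx': 319.619, 'cy': 200.615, 'dist_coeffs': [-0.058, 0.0, 0.0, 0.0, 0.0], 'view': [[0.425, -0.905, -0.003, -0.598], [-0.87, -0.409, 0.277, -0.036], [-0.252, -0.115, -0.961, 0.379], [0.0, 0.0, 0.0, 1.0]]}
0.15 0.08547114682237333 [ 9.76029686e-01  2.17636253e-01 -9.32970954e-05 -7.09903064e-04] 0.0187
```

View pics/top0.png

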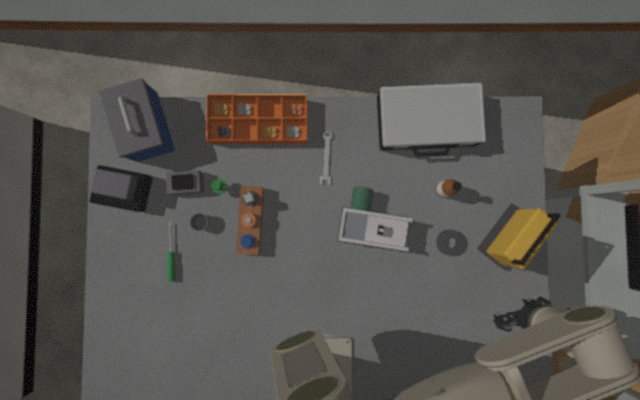

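View pics/side0.png

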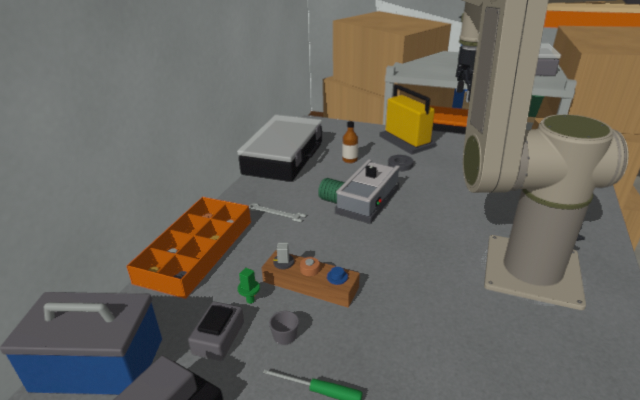

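View pics/wrist0.png

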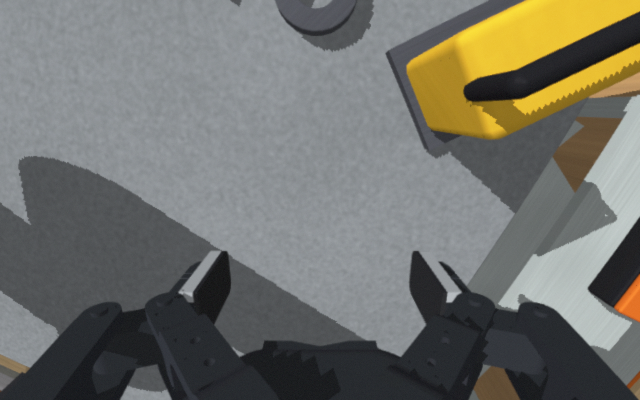

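Top view: the unit is at (375,228), with its black grip at (383,230) and the green motor up (+x). The rack is at (250,220). Arbor candidates are the grey square shank in the rack (250,198), the copper mandrel (250,219), the blue adaptor (248,241) and the green look-alike (220,186). I choose (250,198) and will check it in a close crop.

```bash
cat > h.py <<'E'
from bench import manip
import cv2, numpy as np
from scipy.spatial.transform import Rotation as R
def K(c): return np.array([[c['fx'],0,c['cx']],[0,c['fy'],c['cy']],[0,0,1.]])
def ray(c,uv):
    V=np.array(c['view']); n=cv2.undistortPoints(np.array([[uv]],float),K(c),np.array(c['dist_coeffs']))[0,0]
    d=V[:3,:3].T@np.array([n[0],n[1],1.]); o=-V[:3,:3].T@V[:3,3]
    return o,d/np.linalg.norm(d)
def onz(c,uv,z):
    o,d=ray(c,uv); return o+d*(z-o[2])/d[2]
def tri(rs):
    A=sum(np.eye(3)-np.outer(d,d) for o,d in rs); b=sum((np.eye(3)-np.outer(d,d))@o for o,d in rs)
    p=np.linalg.solve(A,b); return p,[float(np.linalg.norm(np.cross(p-o,d))) for o,d in rs]
def proj(c,p):
    V=np.array(c['view']); r,_=cv2.Rodrigues(V[:3,:3])
    return cv2.projectPoints(np.array(p,float).reshape(-1,1,3),r,V[:3,3],K(c),np.array(c['dist_coeffs']))[0][:,0]
def q(yaw):  # tool down; tool y (jaw) along angle yaw from world... x-axis at yaw, y-axis at yaw-90deg
    return (R.from_euler('z',yaw)*R.from_euler('x',np.pi)).as_quat()
def save(n,im): cv2.imwrite(f"pics/{n}.png",np.ascontiguousarray(im[:,:,::-1]))
def st():
    s=manip.get_state(); return dict(t=round(s['t'],2),p=np.round(s['tcp_pos'],4).tolist(),f=np.round(s['force'],1).tolist(),tq=np.round(s['wrist_torque'],2).tolist(),op=round(s['opening'],4))
E
python3 - <<'E'
from h import *
a=cv2.imread("pics/top0.png")
s=cv2.imread("pics/side0.png")
b=[cv2.resize(x,(400,300),interpolation=cv2.INTER_CUBIC) for x in (a[170:260,200:320],a[180:255,330:430][:, :],s[235:310,230:330+30],s[150:225,310:410])]
cv2.imwrite("pics/crop0.png",np.vstack([np.hstack(b[:2]),np.hstack(b[2:])]))
c=manip.calibration("top"); w=manip.calibration("side")
for n,uv,z in (("arbor",(250,198),.1),("grip",(383,230),.118),("mand",(250,219),.076),("adp",(248,241),.07)):
    print(n,onz(c,uv,z).round(3))
print("c3",onz(c,(345,210),.075).round(3),onz(c,(342,242),.075).round(3),onz(c,(412,217),.075).round(3),onz(c,(407,250),.075).round(3))
print(tri([ray(c,(250,194)),ray(w,(283,245))]), tri([ray(c,(383,229)),ray(w,(371,167))]))
# wrist camera mount in tool frame
V=np.array(manip.calibration("wrist")['view']); s=manip.get_state(); Rt=R.from_quat(s['orientation']).as_matrix()
C=-V[:3,:3].T@V[:3,3]; print("cam in tool",Rt.T@(C-s['tcp_pos']),(Rt.T@V[:3,:3].T).round(3).tolist())
E
```

```text
arbor [0.582 0.223 0.1  ]
grip [ 0.476 -0.206  0.118]
mand [0.514 0.226 0.076]
adp [0.442 0.233 0.07 ]
c3 [ 0.542 -0.088  0.075] [ 0.437 -0.077  0.075] [ 0.518 -0.311  0.075] [ 0.409 -0.292  0.075]
(array([0.59122446, 0.22200721, 0.09537315]), [0.0045361016298171965, 0.004536101629817042]) (array([ 0.47903577, -0.20711698,  0.11146732]), [0.0002864791810793119, 0.00028647918107928033])
cam in tool [ 0.07044867 -0.00071829 -0.14230839] [[-0.0, -0.961, -0.277], [1.0, -0.0, -0.001], [0.001, -0.277, 0.961]]
```

View pics/crop0.png

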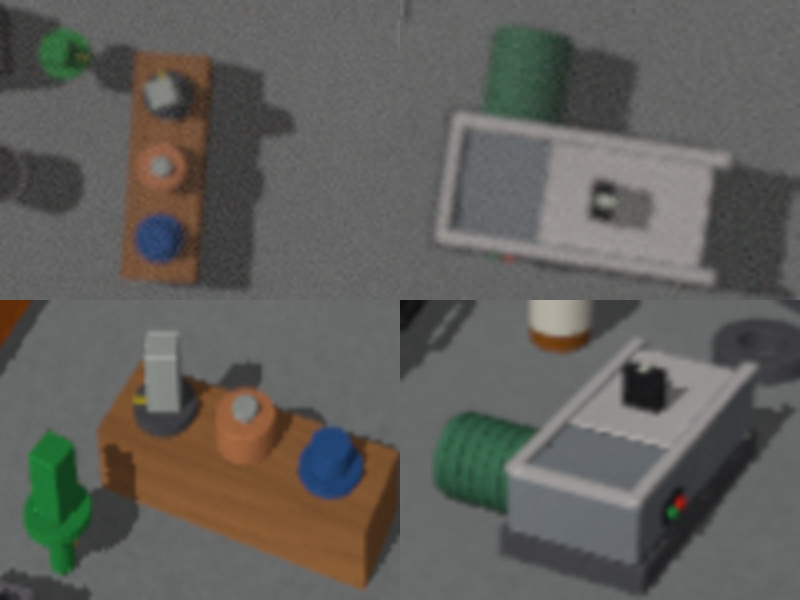

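The crops confirm it. The arbor is the grey square shank with a dark flange and yellow stripe at the +x end of the rack, next to mandrel and adaptor; the green one is the look-alike. The grip triangulates to z 0.111, which fits the given heights. Next I hover over the grip.

Run:
```python
from h import *
yaw=-0.118
manip.movep([0.479,-0.207,0.22],q(yaw))
c=manip.calibration("wrist"); im=manip.camera("wrist"); save("w1",im)
np.save("c1.npy",np.array([c],dtype=object),allow_pickle=True)
print(st(), proj(c,[0.479,-0.207,0.118]))
```

```text
{'t': 1.7, 'p': [0.4788, -0.2079, 0.22], 'f': [-0.7, 0.3, -0.6], 'tq': [0.02, -0.04, 0.02], 'op': 0.0856} [[319.84724591 199.96827494]]
```

View pics/w1.png

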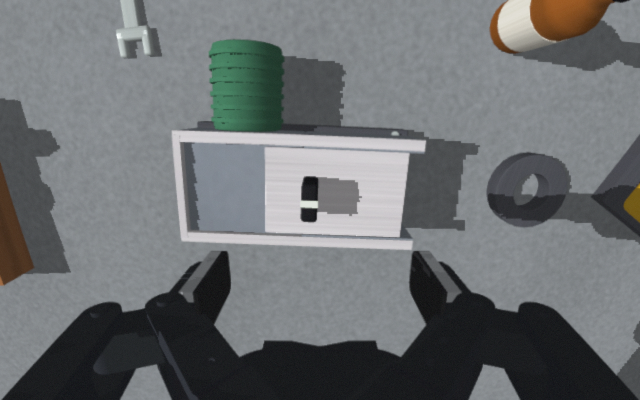

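The wrist view shows the grip at about (310,199), the rails' outer corners at (174,131), (425,141), (183,241) and (411,248), and the plate edge at x≈265.

Run:
```python
from h import *
c=np.load("c1.npy",allow_pickle=True)[0]; t=manip.calibration("top"); sd=manip.calibration("side")
P=[onz(c,u,.084) for u in ((174,131),(425,141),(411,248),(183,241))]
print(np.round(P,4).tolist())
P=np.array(P)
for a,b in ((1,0),(2,3)):
    d=P[a]-P[b]; d=-d; print("y dir yaw",np.arctan2(-d[0],d[1]),np.linalg.norm(d))
print("width",np.linalg.norm(P[0]-P[3]))
im=cv2.cvtColor(cv2.imread("pics/w1.png"),cv2.COLOR_BGR2GRAY)
m=(im[140:240,280:340]<60).astype(np.uint8); n,l,s,ce=cv2.connectedComponentsWithStats(m)
print(s,ce+[280,140])
g=tri([ray(c,(310,199)),ray(t,(383,229)),ray(sd,(371,167))]);print(g)
print(onz(c,(310,199),.11))
im=cv2.imread("pics/w1.png")[110:260,160:440]; cv2.imwrite("pics/w1c.png",cv2.resize(im,(784,420),interpolation=cv2.INTER_CUBIC))
```

```text
[[0.549, -0.083, 0.084], [0.5131, -0.3065, 0.084], [0.4093, -0.29, 0.084], [0.4432, -0.0655, 0.084]]
y dir yaw -0.15941460937842963 0.226371210575443
y dir yaw -0.14999668682971015 0.22701446318059124
width 0.10722635637065712
[[   0    0   60  100 5479]
 [  22   37   16   23  347]
 [  22   69   15   13  174]] [[309.50556671 188.77313378]
 [309.80403458 188.44380403]
 [308.7183908  214.49425287]]
(array([ 0.47896238, -0.20253941,  0.11474526]), [0.003865189723580705, 0.0038755673236172917, 0.0014977947187143534])
[ 0.4785722  -0.19846815  0.11      ]
```

View pics/w1c.png

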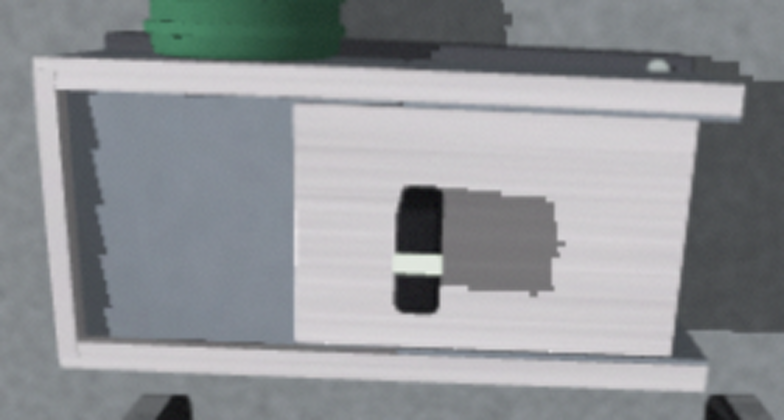

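Unit yaw is about -0.155, and the rails are 227 mm long and 107 mm across. The plate edge and grip geometry agree with slide ≈ 0. I'll grasp the grip with the jaws along unit y and slide it to the stop, watching the force.

Run:
```python
from h import *
yaw=-0.155; yd=np.array([np.sin(-yaw),np.cos(yaw),0])
p=np.array([0.4786,-0.199,0.088])
manip.movep(p+[0,0,.05],q(yaw))
manip.move_l(p,rate=.1); print(st())
manip.grasp(30); print("g",st())
p0=np.array(manip.get_state()['tcp_pos'])
f0=np.array(manip.get_state()['force'])
manip.move_l(p0+yd*.066,rate=.08); print(st())
d=.066
while d<.1:
    d+=.003; manip.move_l(p0+yd*d,rate=.05); f=np.array(manip.get_state()['force'])
    print(round(d,3),st()['p'],st()['f'])
    if -(f@yd)>9: break
print(st(), "moved",(np.array(manip.get_state()['tcp_pos'])-p0)@yd)
```

```text
{'t': 2.77, 'p': [0.4791, -0.1993, 0.0889], 'f': [-0.4, -0.2, 0.1], 'tq': [-0.01, -0.05, 0.03], 'op': 0.0853}
g {'t': 3.42, 'p': [0.4787, -0.199, 0.0882], 'f': [0.4, 1.7, 2.3], 'tq': [0.12, 0.13, -0.14], 'op': 0.0136}
{'t': 4.4, 'p': [0.4891, -0.1336, 0.0882], 'f': [3.5, 0.8, 0.6], 'tq': [0.17, -0.58, -0.17], 'op': 0.0137}
0.069 [0.4895, -0.131, 0.0882] [4.5, -0.4, -0.4]
0.072 [0.49, -0.1279, 0.0883] [5.2, -1.2, -0.3]
0.075 [0.4905, -0.1249, 0.0882] [5.3, -0.3, -1.3]
0.078 [0.4909, -0.1224, 0.0882] [4.7, -2.7, -1.1]
0.081 [0.4909, -0.1223, 0.0883] [2.2, -18.3, -4.1]
{'t': 5.65, 'p': [0.4909, -0.1223, 0.0883], 'f': [2.2, -18.3, -4.1], 'tq': [-2.43, -0.47, -0.09], 'op': 0.0134} moved 0.07768672195150617
```

The grip stopped after 77.7 mm with an 18 N reaction, so it is at the end stop. I'll release, rise and look at the hub from two places.

Run:
```python
from h import *
yaw=-0.157; yd=np.array([np.sin(-yaw),np.cos(yaw),0])
manip.ungrasp(); p=np.array(manip.get_state()['tcp_pos']); print(st())
manip.move_l([p[0],p[1],.17],rate=.25)
hub=np.array([0.4909,-0.1223,0])-.13*yd; print(hub)
C=[]
for i,z in enumerate((.17,.26)):
    manip.movep([hub[0]-(.0,.05)[i],hub[1]+(0.03,-.02)[i],z],q(yaw)); manip.pause(.1)
    c=manip.calibration("wrist"); im=manip.camera("wrist"); save(f"hub{i}",im); C.append(c)
    u=proj(c,[hub[0],hub[1],.075])[0]; print(u,st())
np.save("chub.npy",np.array(C,dtype=object),allow_pickle=True)
a=[cv2.resize(cv2.imread(f"pics/hub{i}.png")[60:340,180:460],(400,400),interpolation=cv2.INTER_CUBIC) for i in (0,1)]
cv2.imwrite("pics/hubc.png",np.hstack(a))
```

```text
{'t': 6.34, 'p': [0.4912, -0.1189, 0.0882], 'f': [0.7, 0.8, -0.7], 'tq': [0.05, -0.02, 0.01], 'op': 0.0856}
[ 0.47057374 -0.2507011   0.        ]
[359.03916152 196.24606471] {'t': 7.47, 'p': [0.4704, -0.2196, 0.1691], 'f': [0.8, -0.0, 0.7], 'tq': [-0.01, 0.02, -0.03], 'op': 0.0851}
[295.46611062 135.46541832] {'t': 8.15, 'p': [0.4205, -0.2695, 0.2585], 'f': [-0.8, -0.2, 0.2], 'tq': [-0.02, 0.02, 0.0], 'op': 0.0855}
```

View pics/hubc.png

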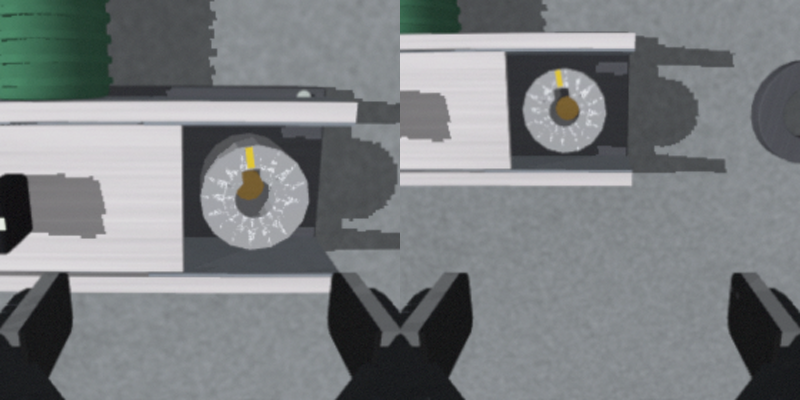

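Both views show the hub open, with its disc at about (358,198) in hub0 and (295,137) in hub1. The yellow stripe and keyway point slightly left of up, near unit +x.

Run:
```python
from h import *
C=np.load("chub.npy",allow_pickle=True)
rs=[];S=[]
for i,(cx,cy,r) in enumerate(((358,198,46),(295,137,36))):
    im=cv2.imread(f"pics/hub{i}.png"); g=cv2.cvtColor(im,cv2.COLOR_BGR2GRAY)
    roi=np.zeros_like(g); cv2.circle(roi,(cx,cy),r,255,-1)
    m=((g>105)&(roi>0)).astype(np.uint8); n,l,s,ce=cv2.connectedComponentsWithStats(m)
    k=1+np.argmax(s[1:,4]); 
    pts=np.argwhere(l==k)[:,::-1].astype(np.int32); h=cv2.convexHull(pts)
    e=cv2.fitEllipse(h); print("hub ell",e, s[k])
    hsv=cv2.cvtColor(im,cv2.COLOR_BGR2HSV)
    y=((hsv[...,0]>20)&(hsv[...,0]<34)&(hsv[...,1]>140)&(hsv[...,2]>140)&(roi>0))
    yc=np.argwhere(y).mean(0)[::-1]; print("yellow",yc,y.sum())
    rs.append(ray(C[i],e[0])); S.append(ray(C[i],yc))
    # edges at z .075
    q0=onz(C[i],e[0],.075); P=np.array([onz(C[i],p[0].astype(float),.075)-q0 for p in h]); print("r",np.linalg.norm(P,axis=1).mean().round(4),q0)
    yy=onz(C[i],yc,.075)-q0; print("key yaw",np.arctan2(yy[1],yy[0]),np.linalg.norm(yy))
print(tri(rs),tri(S))
```

```text
hub ell ((357.343505859375, 196.9446258544922), (74.94468688964844, 75.38250732421875), 95.48843383789062) [ 320  160   76   75 3894]
yellow [354.55555556 169.63492063] 63
r 0.0307 [ 0.47020997 -0.24929117  0.075     ]
key yaw -0.02586790232289851 0.022267950953871456
hub ell ((294.715087890625, 136.8578643798828), (57.692806243896484, 58.81550216674805), 156.621826171875) [ 266  108   58   59 2307]
yellow [290.72413793 114.34482759] 29
r 0.0303 [ 0.46928284 -0.24967218  0.075     ]
key yaw 0.0016872961850237529 0.023160337161109663
(array([ 0.46914597, -0.24945947,  0.07165088]), [0.0001258481544805097, 0.00012584815448060736]) (array([ 0.49250269, -0.24975352,  0.07548432]), [9.778929427295661e-05, 9.778929427301003e-05])
```

Hub centre is (0.470,-0.2497), face z ≈ 0.072–0.0755, radius 30.3–30.7 mm. The keyway yaw is about -0.01. These agree with the grip position minus 130 mm. Now I look at the arbor from two places.

Run:
```python
from h import *
C=[]
manip.move_l([0.42,-0.26,.26]) if False else None
for i,(x,y,z) in enumerate(((.55,.235,.25),(.53,.19,.27))):
    manip.movep([x,y,z],q(0.)); manip.pause(.1)
    c=manip.calibration("wrist"); im=manip.camera("wrist"); save(f"arb{i}",im); C.append(c)
    print(proj(c,[[.585,.222,.056],[.585,.222,.101]]).round(),st())
np.save("carb.npy",np.array(C,dtype=object),allow_pickle=True)
a=[cv2.resize(cv2.imread(f"pics/arb{i}.png")[40:320,180:460],(400,400),interpolation=cv2.INTER_CUBIC) for i in (0,1)]
cv2.imwrite("pics/arbc.png",np.hstack(a))
```

```text
[[331. 146.]
 [333. 151.]] {'t': 10.19, 'p': [0.5504, 0.234, 0.2501], 'f': [-0.3, 0.5, 0.4], 'tq': [0.02, 0.06, -0.0], 'op': 0.0852}
[[292. 126.]
 [288. 128.]] {'t': 10.67, 'p': [0.53, 0.1902, 0.2695], 'f': [0.3, -0.0, 0.6], 'tq': [0.02, 0.02, 0.01], 'op': 0.0859}
```

View pics/arbc.png

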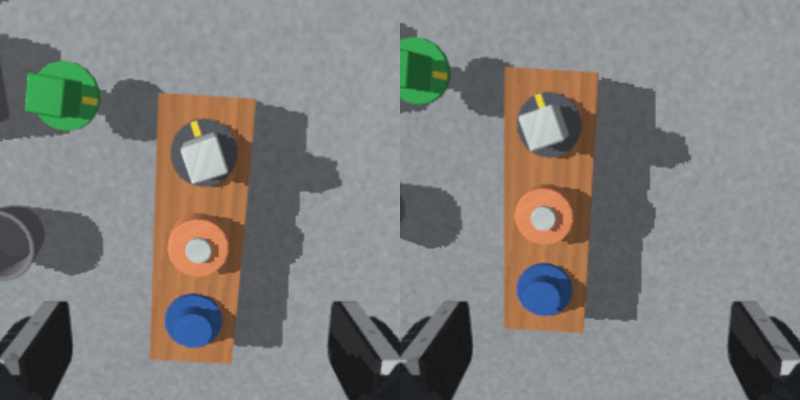

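The arbor's pale square shank top is at crop (205,158) in arb0 and (543,127) in arb1, on a dark flange with the yellow stripe pointing up and slightly left. So its yaw is about +0.3.

Run:
```python
from h import *
C=np.load("carb.npy",allow_pickle=True)
rs=[];S=[]
for i,(cx,cy) in enumerate(((323,150),(280,129))):
    im=cv2.imread(f"pics/arb{i}.png"); g=cv2.cvtColor(im,cv2.COLOR_BGR2GRAY); hsv=cv2.cvtColor(im,cv2.COLOR_BGR2HSV)
    roi=np.zeros_like(g); cv2.circle(roi,(cx,cy),23,255,-1)
    m=((hsv[...,2]>178)&(hsv[...,1]<50)&(roi>0)).astype(np.uint8); n,l,s,ce=cv2.connectedComponentsWithStats(m)
    k=1+np.argmax(s[1:,4]); pts=np.argwhere(l==k)[:,::-1].astype(np.float32)
    r=cv2.minAreaRect(pts); print("rect",r,s[k])
    bx=np.array([onz(C[i],p,.101) for p in cv2.boxPoints(r)])
    print("sides",[ (round(float(np.linalg.norm(bx[j]-bx[j-1])),4), round(float(np.arctan2(*(bx[j]-bx[j-1])[[1,0]])),3)) for j in range(4)], bx.mean(0).round(4))
    y=((hsv[...,0]>18)&(hsv[...,0]<36)&(hsv[...,1]>140)&(hsv[...,2]>120)&(roi>0))
    yc=np.argwhere(y).mean(0)[::-1]; 
    d=onz(C[i],yc,.056)-bx.mean(0); print("yel",yc,y.sum(),onz(C[i],yc,.056),"yaw",np.arctan2(d[1],d[0]),np.hypot(*d[:2]))
    rs.append(ray(C[i],r[0])); S.append(ray(C[i],yc))
    crop=im[cy-30:cy+30,cx-40:cx+40].copy(); crop[(l==k)[cy-30:cy+30,cx-40:cx+40]]=(255,0,255)
    cv2.imwrite(f"pics/m{i}.png",cv2.resize(crop,(400,300),interpolation=cv2.INTER_NEAREST))
print(tri(rs),tri(S))
cv2.imwrite("pics/m.png",np.hstack([cv2.imread("pics/m0.png"),cv2.imread("pics/m1.png")]))
```

```text
rect ((321.8499755859375, 151.5500030517578), (25.61444854736328, 25.298219680786133), 71.56504821777344) [307 136  31  32 652]
sides [(0.0243, 0.312), (0.0237, -1.255), (0.0241, -2.809), (0.0242, 1.894)] [0.5847 0.2327 0.101 ]
yel [316.96875 131.375  ] 32 [0.60091977 0.23769358 0.056     ] yaw 0.2978308567816914 0.017002234559205652
rect ((277.84930419921875, 128.9315185546875), (24.812725067138672, 23.876394271850586), 69.44395446777344) [263 114  30  31 582]
sides [(0.0241, 0.325), (0.0237, -1.231), (0.0239, -2.798), (0.0242, 1.918)] [0.5845 0.2325 0.101 ]
yel [277.41025641 110.41025641] 39 [0.60272314 0.23834703 0.056     ] yaw 0.31111415277391574 0.019132410670739456
(array([0.58454479, 0.232706  , 0.09920047]), [2.3545111174435664e-05, 2.3545111174607683e-05]) (array([0.60208185, 0.23729371, 0.06607766]), [0.0006471246571568977, 0.0006471246571570635])
```

View pics/m.png

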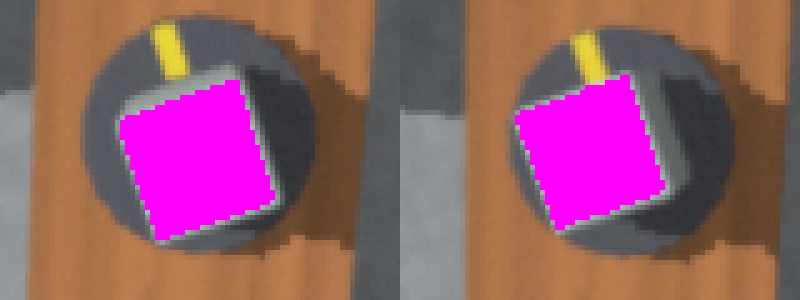

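Arbor axis is (0.5846,0.2326), yaw ≈ 0.32, and the shank top triangulates to z 0.099 (expected 0.101). I grasp it with the jaws across the rack, clear of the mandrel, and lift.

Run:
```python
from h import *
yaw=.322; a=[0.5846,0.2326]
manip.movep(a+[.16],q(yaw)); manip.pause(.1)
manip.move_l(a+[.060],rate=.1); print(st())
manip.grasp(80); print("g",st())
p=manip.get_state()['tcp_pos']
manip.move_l([p[0],p[1],.215],rate=.15); manip.pause(.1); print(st())
c=manip.calibration("wrist"); save("lift_w",manip.camera("wrist")); save("lift_s",manip.camera("side"))
```

```text
{'t': 12.5, 'p': [0.5853, 0.2328, 0.061], 'f': [0.5, 0.0, -0.2], 'tq': [-0.01, 0.03, 0.01], 'op': 0.0854}
g {'t': 13.07, 'p': [0.585, 0.2326, 0.0604], 'f': [-0.5, -1.0, 2.5], 'tq': [-0.12, 0.05, -0.0], 'op': 0.0255}
{'t': 14.36, 'p': [0.5842, 0.2324, 0.2133], 'f': [0.8, -0.5, -2.7], 'tq': [-0.01, 0.01, 0.08], 'op': 0.0255}
```

Run:
```python
import cv2,numpy as np
a=cv2.imread("pics/lift_w.png")[130:400,180:450]; b=cv2.imread("pics/lift_s.png")[120:310,190:380]
cv2.imwrite("pics/lift.png",np.hstack([cv2.resize(x,(400,400),interpolation=cv2.INTER_CUBIC) for x in (a,b)]))
```

```text
(no output)
```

View pics/lift.png

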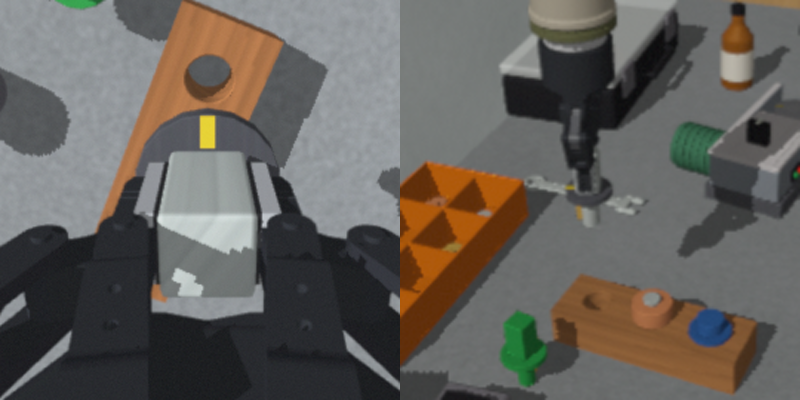

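The arbor is held square and vertical, with its key and stripe centred at wrist crop (207,131) and the flange's far edge at (207,110). I use that edge to check the offset along tool x.

Run:
```python
from h import *
im=cv2.imread("pics/lift_w.png"); s=manip.get_state(); c=manip.calibration("wrist")
Rt=R.from_quat(s['orientation']).as_matrix(); t=np.array(s['tcp_pos']); zf=t[2]-.0044
hsv=cv2.cvtColor(im,cv2.COLOR_BGR2HSV)
y=(hsv[...,0]>18)&(hsv[...,0]<36)&(hsv[...,1]>140)&(hsv[...,2]>120)
y[:190]=0;y[240:]=0;y[:,:300]=0;y[:,340:]=0
pp=np.argwhere(y); print(pp.min(0),pp.max(0))
f=lambda uv:(Rt.T@(onz(c,uv,zf)-t)).round(4)
print("stripe c",f(pp.mean(0)[::-1]))
print("edge crop110",f((180+207*.675,130+110*.675)), im[196:216,320].tolist())
# flange rim points on several columns
for u in (300,306,312,330,340,350):
    col=cv2.cvtColor(im,cv2.COLOR_BGR2GRAY)[195:235,u].astype(int); print(u,195+np.argmin(np.diff(col)),f((u,195.5+np.argmin(np.diff(col)))))
```

```text
[208 315] [229 324]
stripe c [ 0.0187 -0.0009  0.0044]
edge crop110 [ 0.0262 -0.0008  0.0043] [[55, 86, 128], [58, 89, 132], [57, 89, 133], [67, 106, 160], [72, 116, 171], [72, 113, 169], [74, 105, 149], [72, 75, 90], [73, 67, 68], [72, 66, 67], [76, 70, 69], [92, 105, 107], [63, 175, 197], [55, 205, 227], [57, 211, 231], [56, 211, 231], [54, 210, 230], [55, 210, 230], [54, 210, 230], [55, 211, 230]]
300 206 [ 0.025  -0.0107  0.0044]
306 204 [ 0.0261 -0.0077  0.0044]
312 203 [ 0.0266 -0.0047  0.0043]
330 204 [0.0261 0.0043 0.0043]
340 207 [0.0245 0.0093 0.0044]
350 212 [0.0219 0.0144 0.0044]
```

The axis is centred in the tool to within 1 mm. Next I carry it over the hub and descend guardedly.

Run:
```python
from h import *
yaw=-0.012; h=[0.470,-0.2497]
manip.movep(h+[.215],q(yaw))
manip.move_l(h+[.136],rate=.12); manip.pause(.2)
print(st()); f0=np.array(manip.get_state()['force'])
z=.136
while z>.088:
    z-=.004; manip.move_l(h+[z],rate=.05); s=manip.get_state(); f=np.array(s['force'])-f0
    print(round(z,4),s['tcp_pos'].round(4) if hasattr(s['tcp_pos'],'round') else np.round(s['tcp_pos'],4),f.round(1),np.round(s['wrist_torque'],2))
    if f[2]>(7 if z>.1 else 25) or np.hypot(*f[:2])>10: break
print(st())
```

```text
{'t': 17.27, 'p': [0.4706, -0.2501, 0.1371], 'f': [-1.6, -1.4, -2.8], 'tq': [0.0, 0.02, -0.06], 'op': 0.0251}
0.132 [ 0.4698 -0.2496  0.1317] [ 1.1  0.9 -0.1] [-0.01 -0.05  0.01]
0.128 [ 0.4697 -0.2495  0.1275] [ 1.4  2.2 -0.1] [ 0.    0.06 -0.01]
0.124 [ 0.4698 -0.2496  0.1236] [ 1.   0.8 -0.7] [-0.06 -0.01 -0.04]
0.12 [ 0.4698 -0.2496  0.1196] [ 1.4  1.6 -0.5] [-0.04 -0.02  0.01]
0.116 [ 0.4698 -0.2496  0.1156] [ 1.6  0.8 -1.1] [-0.02 -0.02 -0.  ]
0.112 [ 0.4698 -0.2496  0.1116] [ 1.1  1.3 -0.4] [-0.05  0.03  0.01]
0.108 [ 0.4698 -0.2496  0.1076] [ 1.9  0.7 -0.5] [-0.07  0.03 -0.  ]
0.104 [ 0.4698 -0.2496  0.1036] [ 1.6  1.2 -0.8] [-0.03  0.02  0.01]
0.1 [ 0.4698 -0.2496  0.0996] [ 2.1  1.2 -0.8] [-0.08 -0.    0.02]
0.096 [ 0.4705 -0.25    0.0966] [2.2 1.  5.5] [-0.16 -0.01  0.02]
0.092 [ 0.4705 -0.2501  0.0926] [2.2 0.2 6.8] [-0.21 -0.11 -0.03]
0.088 [ 0.4706 -0.2501  0.0887] [2.4 0.4 8.2] [-0.21 -0.12 -0.06]
{'t': 20.27, 'p': [0.4706, -0.2501, 0.0887], 'f': [0.8, -1.0, 5.4], 'tq': [-0.21, -0.12, -0.06], 'op': 0.0251}
```

The key slid straight in and the spring now pushes back with 6–8 N. I press in 1 mm steps until the flange makes hard contact.

Run:
```python
from h import *
h=[0.4701,-0.2498]; z=.088
while z>.080:
    z-=.001; manip.move_l(h+[z],rate=.03); manip.pause(.1); s=manip.get_state(); print(round(z,4),np.round(s['tcp_pos'],4),np.round(s['force'],1))
    if s['force'][2]>24: break
manip.pause(.6); print(st())
save("end_w",manip.camera("wrist")); save("end_s",manip.camera("side")); print(st())
a=cv2.imread("pics/end_w.png")[100:370,180:450]; b=cv2.imread("pics/end_s.png")[100:230,300:430]
cv2.imwrite("pics/end.png",np.hstack([cv2.resize(x,(400,400),interpolation=cv2.INTER_CUBIC) for x in (a,b)]))
```

```text
0.087 [ 0.4706 -0.2501  0.0878] [ 0.4 -1.8  5.5]
0.086 [ 0.4707 -0.2502  0.0874] [-1.5 -0.1 10.9]
0.085 [ 0.4707 -0.2502  0.0874] [-5.8  2.9 18.6]
0.084 [ 0.4708 -0.2502  0.0874] [-11.8   5.6  26.7]
{'t': 22.27, 'p': [0.4708, -0.2502, 0.0874], 'f': [-10.6, 5.6, 26.8], 'tq': [1.08, 1.7, 0.01], 'op': 0.0252}
{'t': 22.37, 'p': [0.4707, -0.2502, 0.0873], 'f': [-10.8, 4.9, 27.6], 'tq': [1.12, 1.72, 0.02], 'op': 0.0251}
```

View pics/end.png

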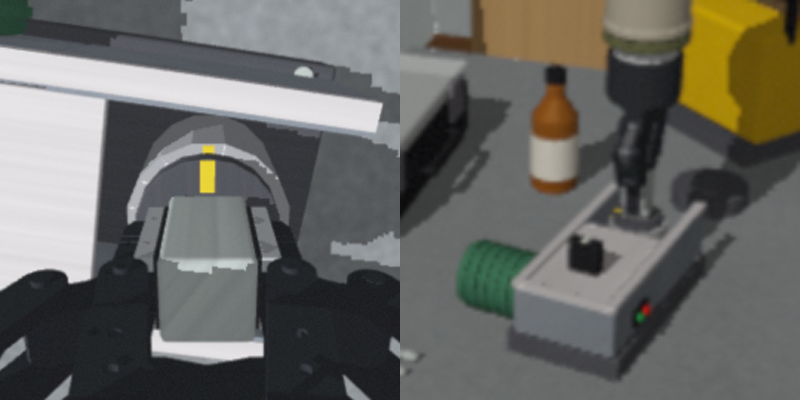

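The flange lies on the hub with the two yellow stripes in line at crop (208,150)–(208,175), and the plate is still open against its stop. The hard stop came at TCP z 0.0874, exactly the computed home height. I'm handing it in.

Run:
```python
from h import *
print(st()); manip.close_job()
```

```text
{'t': 22.37, 'p': [0.4707, -0.2502, 0.0873], 'f': [-10.8, 4.9, 27.6], 'tq': [1.12, 1.72, 0.02], 'op': 0.0251}
the job is handed in; nothing more can be done
```

The dust plate is open at its end stop, and the keyed arbor is fully home in the hub, still gripped and pressed down. I handed the job in at about 22 s, and no verdict was reported.

- **Dust plate:** I slid the grip 77.7 mm until it stopped hard with an 18 N reaction. The last pictures show it still open.
- **Arbor:** Its key slid straight into the keyway, so I did not need to search for it. The ejector spring pushed back from 6 N upwards, and the flange then made hard contact exactly at the computed home height (TCP z 0.0874). I held it there at about 27 N, with the fingers closed on the shank (25 mm opening), and the flange and hub stripes were in line.
- **Small disagreements:**
  - The hub face triangulated at 72 to 75 mm against the stated 75 mm.
  - My first estimate of the hub's position was off by about 14 mm, because the rails are not centred on the unit. I corrected this by measuring the open hub directly.
  - A sideways force of about 12 N remained while pressing.
- **Other parts:** I touched no other tool or part. I did not measure their positions again at the end.

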